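# Put the hone away in the half-open drawer

### The job

Put the flat hone away: lay it flat on the floor of the open bottom drawer of the small gem cabinet, in whichever of the two lanes has room for it, let go, then slide the drawer fully shut without slamming it. The drawer opens less far than the hone is long, so feed the hone in nose down under the cabinet; one lane (the cabinet hides which) has a long stone slab at its back, so feel whether the hone goes in and try the other lane if it does not.

Things in the scene. Friction and masses are not known exactly. Their poses are not given: they have to be found in the camera images.
- hone: Bare steel plate 160 x 50 x 8 mm with an upright dark wooden grip on top (34 along x, 20 along y, 36 high; its top 44 above the underside). Origin: centre of the underside, x along the plate. Grip centre at x = -35; tail x = -80, nose x = +80. 0.35 kg, starts flat on the bench. Gripped across y with the tool leaning 30-40 deg back to the tail, it pitches nose down clear of the cabinet.
- cabinet: Fixed wooden cabinet 240 deep x 212 wide x 220 mm high. Origin: on the bench below the middle of its front face; x points into the cabinet, square to the face (roughly the robot's -y: the drawer opens to the robot's left), z up. Its front face is the plane x = 0. Only the bottom drawer works; above it, from z = 68 to 220 mm, the cabinet is solid.
- drawer (a joint): How far the bottom drawer stands open, m: 0 shut, 0.110 at its stop; starts 0.100 to 0.110 open. It slides along the cabinet's -x and has about 8 N of friction.
- drawer_floor (a point): Centre of the drawer's inner floor (18 mm above the bench, moves with the drawer), axes as the cabinet's. Inside 215 along x, 172 along y; all walls 45 high; front panel 12 thick, its inner side at x = -107.5 (at the cabinet face when shut). Cabinet passes 50 above this floor. A divider 4 thick, 20 high along y = 0 makes two lanes, 84 wide.
- lane_left (a point): Middle of the floor of the left lane (y = +44 mm from the drawer floor's centre). At the back of one lane, hidden under the cabinet, lies a dark stone slab 78 long, 66 wide, 34 mm high, at most 12 from the back wall: the hone does not fit there.
- lane_right (a point): Middle of the floor of the right lane (y = -44 mm). At the back of the lane that the long slab is not in lies only a slab 20 mm long: the hone fits before it. Which lane is which varies and must be felt.
- drawer_front (a point): Middle of the outer side of the drawer's front panel, 40 above the bench; the panel is 206 wide and reaches from 12 to 63 above the bench. Push here along the cabinet's x to shut the drawer; near shut an upright gripper's body meets the cabinet face above, so lean it back from the face.
- jar: Bystander: closed jar, 60 across, 85 high; origin under its centre. Leave alone.
- dish: Bystander: white bowl, 84 across, 35 high; origin under its centre. Leave alone.

How it is judged:
On the way:
1. The hone lies flat on the floor of the drawer, along it, released, while the drawer is still open (more than 60 mm) (x of hone in the frame of drawer_floor between -0.03 and 0.03 m and y of hone in the frame of drawer_floor between -0.07 and 0.07 m and z of hone in the frame of drawer_floor between -0.006 and 0.006 m and angle between hone's own z axis and vertical below 0.06 rad and angle between the x axis of hone and the x axis of drawer_floor, either way round below 0.35 rad and value of joint drawer above 0.06 m and contact force between the fingers and hone below 0.1 N), for 0.2 s.
At the end, for the whole second after the job is handed in: The drawer is fully shut (within 4 mm of closed) with the hone at rest inside it: flat on the drawer floor (underside within 6 mm of the floor, tilt under 3.4 degrees), lying along the drawer (within 20 degrees, either way round) (x of hone in the frame of drawer_floor between -0.03 and 0.03 m and y of hone in the frame of drawer_floor between -0.07 and 0.07 m and z of hone in the frame of drawer_floor between -0.006 and 0.006 m and angle between hone's own z axis and vertical below 0.06 rad and angle between the x axis of hone and the x axis of drawer_floor, either way round below 0.35 rad and value of joint drawer below 0.004 m and linear speed of hone below 0.02 m/s); the robot touches nothing.
It fails at once if The drawer is slammed (moves inward faster than 0.3 m/s) (velocity of joint drawer below -0.3 m/s).
It fails at once if The jar is moved by more than 20 mm (distance of jar from where it was at the start of the episode above 0.02 m).
It fails at once if The bowl is moved by more than 20 mm (distance of dish from where it was at the start of the episode above 0.02 m).
It also fails if it takes over 58 s, if anything falls off the work surface, if the arm or the gripper's body presses on something with over 40 N, if the wrist force passes 120 N, or if a joint passes its speed limit or range.

### The arm

A 7-joint arm with a two-finger parallel gripper is mounted at the origin on the work surface. World frame = base frame: x ahead of the robot, y to its left, z up, the work surface at z = 0. Lengths are in m, angles in rad, forces in N, time in s.
With the tool pointing down it reaches from about 0.425 to 0.825 m from the base axis. Payload 3.6 kg.
Tool frame: the origin (TCP) lies at the very end of the fingers, on their centre line; the grasp point (between the pads) lies 19 mm behind it; z points along the fingers, y is the line along which they close (so a half turn about z gives the same grasp; the last joint's range is limited). The gripper opens to 85 mm and grips with 20 to 120 N. Pads are 22 mm wide; open, the fingers measure 114 mm over their backs; the gripper's body (76 mm by 85 mm) begins 54 mm behind the grasp point. The pads swing forward as they close: fully open they stand 13 mm farther back than shut.
Start: joints at [1.131, 0.615, -0.013, 1.423, 0.008, 1.103, -0.04], TCP at [0.261, -0.595, 0.231] pointing down, gripper open.
Joint ranges: [-3.12, 3.12], [-0.3, 2.06], [-1.34, 1.32], [0.26, 2.42], [-1.36, 4.5], [0.01, 1.98], [-2.84, 2.84]. Speed limits (rad/s): [2.79, 2.79, 3.14, 3.14, 3.14, 3.14, 3.14].

### API

Orientations are given as a 3x3 rotation matrix whose columns are the frame's x, y, z axes.
In Python, from station import observe, snapshot, order gives the robot as it stands.
- The arm moves only by the tool apply_moves, never from a script. Its argument "moves" is a list that holds one entry, the list of rows, each a list of 5 numbers: the shift along the tool's x, y, z in cm, then the turn about the tool's z in rad, then the closure, from -1 (fully open) to 1 (shut). In form: [[[x, y, z, roll, gripper], ...]]. A call has 1 to 12 rows; each row shifts and turns the commanded pose from where the row before left it, along the tool's axes as they then stand; what a row does not reach is not made up. A row lasts 1/8 s, in which the tool goes at most 62.5 mm and 10.7 degrees, less where a joint would pass 70% of its speed; a pose out of reach is approached as far as the arm can. A call with a gripper value outside its range is refused whole. The fingers move at their own pace and stop on an object; "newtons" is the grip in N (left out, the last holds). Time passes only in rows, so rows that do not move let the fingers close. It gives the time, the measured TCP pose, the force, the opening and the grip force at its end, in the units of the state.
- observe(): the state, without advancing time (a new reading comes with each control period).
- snapshot(name): name is "scene" or "top" or "wrist"; returns a dict with "frame" (384x512x3 uint8, blue, green, red), "depth" (384x512 float32, m along the optical axis (not along the pixel's ray), 0 where there is no reading), "fx", "fy", "cx", "cy" (pixels), "extrinsics" (4x4, takes a point from world to camera coordinates). Camera axes: x right, y down, z forward; pixel columns grow to the right and rows downward; lengths in m; the calibration is good to about 2 mm. A picture is of the moment at which its call begins.
- order.sign_off(): hands the job in; it is judged then, once.
The state is a dict: "time": time; "qpos": joint angles; "qvel": joint speeds; "effort": joint torques, N m; "ee_pos": TCP position; "orientation": TCP orientation; "contact_force": force on the tool from outside, world axes, zero at the start; "moment": the same for the moment, N m; "grip_width": opening from 0.0 (shut) to 1.0 (fully open); "gripper_force": force on a finger pad.
Only numpy, scipy, OpenCV 4.12 (cv2) and the standard library are available. Lean on these libraries where they do the work, as an engineer would, in place of code of your own. Each camera call takes 0.05 s, during which the arm holds its last target. There are 200 camera calls.

## Working session

There is one attempt and no reset: what is moved stays moved. The work goes in short steps, Python scripts to look and compute and a tool call to move; the robot and the scene stay as the last step left them, time stands still between calls to the robot, and variables do not carry over. Pictures are saved under pics/ and viewed, at most 10 in all, crops included, and the job is handed in when it is done.

Besides the shell and the picture viewer there is one more tool, called after "Request:" as a command line: name --argument value ..., lists and objects as JSON in quotes. apply_moves: Moves the arm, as the interface text tells. Its arguments: {"type":"object","properties":{"moves":{"type":"array"},"newtons":{"type":"number"}},"required":["moves"]}

```bash
ls; mkdir -p pics; cat > h.py <<'E'
import numpy as np,cv2
from station import observe,snapshot,order
def P(s,u,v,d=None):
    d=s["depth"][int(v),int(u)] if d is None else d
    c=np.array([(u-s["cx"])/s["fx"]*d,(v-s["cy"])/s["fy"]*d,d,1])
    return (np.linalg.inv(s["extrinsics"])@c)[:3]
def cloud(s):
    v,u=np.mgrid[0:384,0:512]; d=s["depth"]
    c=np.stack([(u-s["cx"])/s["fx"]*d,(v-s["cy"])/s["fy"]*d,d,np.ones_like(d)],-1)
    return (c@np.linalg.inv(s["extrinsics"]).T)[...,:3]
def st():
    o=observe(); print(o["time"],np.round(o["ee_pos"],4),np.round(o["contact_force"],1),o["grip_width"],o["gripper_force"]);print(np.round(o["orientation"],3)); print(np.round(o["qpos"],3))
E
python3 - <<'E'
from h import *
import pickle
a={n:snapshot(n) for n in("top","scene")}
pickle.dump(a,open("a.pkl","wb"))
for n in a: cv2.imwrite(f"pics/{n}.png",cv2.resize(a[n]["frame"],(768,576),interpolation=cv2.INTER_CUBIC)); print(np.linalg.inv(a[n]["extrinsics"]).round(3))
st()
E
```

```text
pics
[[ 0.014 -0.99   0.143  0.416]
 [-1.    -0.017 -0.018  0.077]
 [ 0.021 -0.143 -0.99   1.324]
 [ 0.     0.     0.     1.   ]]
[[ 0.023  0.55  -0.835  1.29 ]
 [ 0.999 -0.033  0.006  0.047]
 [-0.024 -0.834 -0.551  0.534]
 [ 0.     0.     0.     1.   ]]
0.1 [ 0.2611 -0.5945  0.2302] [-0.   0.5  0.1] 0.9967871430179975 0.0
[[ 0.916  0.402 -0.001]
 [ 0.402 -0.916  0.002]
 [-0.    -0.002 -1.   ]]
[ 1.131  0.616 -0.013  1.425  0.008  1.103 -0.04 ]
```

View pics/top.png

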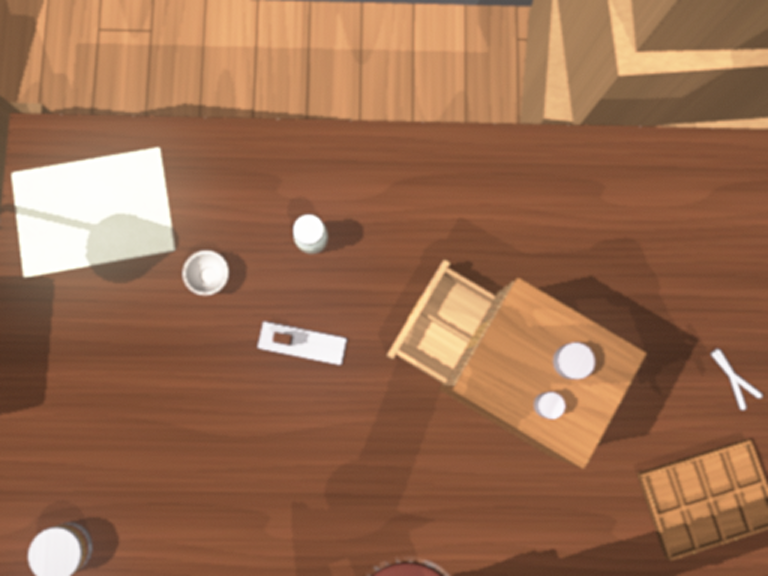

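View pics/scene.png

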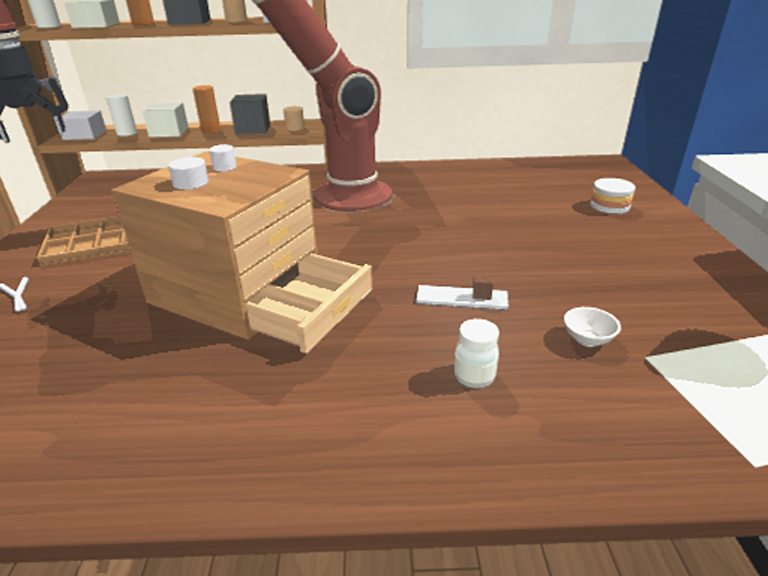

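The top view shows the hone at (302,343), with its grip toward the left end at (284,338). The drawer front runs from (447,263) to (392,357), the jar is at (310,233) and the bowl at (206,272). In the scene view there is something dark under the cabinet at (288,272), in the lane nearer the robot, which may be the long slab.

```bash
python3 - <<'E'
from h import *
import pickle
a=pickle.load(open("a.pkl","rb"))
s=a["top"];C=cloud(s);f=s["frame"].astype(int);sc=1/1.5
def box(u0,v0,u1,v1):
    m=np.zeros((384,512),bool);m[int(v0*sc):int(v1*sc),int(u0*sc):int(u1*sc)]=1;return m
def rect(m,n):
    p=C[m][:,:2].astype(np.float32);r=cv2.minAreaRect(p*1000);print(n,m.sum(),r,'z',np.median(C[m][:,2]));print(cv2.boxPoints(r).round());return r
z=C[...,2]
rect(box(430,260,660,480)&(abs(z-.22)<.008),"cabtop")
rect(box(380,250,500,390)&(abs(z-.063)<.007),"drawer rim")
rect(box(380,250,500,390)&(abs(z-.018)<.006)&(f[...,2]>150),"floor")
rect(box(240,310,360,375)&(f.min(-1)>140),"hone plate")
rect(box(240,310,360,375)&(z>.034),"grip")
for n,b in (("jar",(285,205,335,260)),("dish",(175,245,235,300))):
    rect(box(*b)&(z>.02),n)
# scene: front face points
s=a["scene"];C=cloud(s);z=C[...,2]
m=box(238,180,310,300)&(z>.09)&(z<.21)
p=C[m];c=p.mean(0);w=np.linalg.svd(p-c,full_matrices=0)[2][2];print("face",c,w,np.degrees(np.arctan2(w[1],w[0])),np.std((p-c)@w))
m=box(310,270,375,350)&(z>.02)&(z<.06)
for u,v in((288,272),(280,280),(285,268),(292,275),(300,290),(270,300),(265,305),(275,296)): print(u,v,P(s,u*sc,v*sc).round(3),s["frame"][int(v*sc),int(u*sc)])
E
```

```text
cabtop 8095 ((447.5565490722656, -211.7992401123047), (242.91249084472656, 212.41970825195312), 59.76250076293945) z 0.2202938910675427
[[ 295. -263.]
 [ 478. -370.]
 [ 600. -160.]
 [ 417.  -53.]]
drawer rim 512 ((536.2706298828125, -57.87403869628906), (116.90264892578125, 208.24044799804688), 59.7312126159668) z 0.0632619027666782
[[ 417.  -56.]
 [ 597. -161.]
 [ 656.  -60.]
 [ 476.   45.]]
floor 2111 ((527.4510498046875, -58.10346984863281), (113.90203094482422, 189.7075653076172), 59.75521469116211) z 0.018382085560598282
[[ 417.  -60.]
 [ 581. -155.]
 [ 638.  -57.]
 [ 474.   39.]]
hone plate 983 ((489.1562805175781, 174.29287719726562), (232.8667755126953, 73.77354431152344), 70.74508666992188) z 0.008186798299397502
[[416.  77.]
 [486.  52.]
 [562. 272.]
 [493. 296.]]
grip 111 ((470.2499084472656, 163.38479614257812), (203.40023803710938, 24.46221160888672), 64.83650970458984) z 0.044755579927628464
[[416.  77.]
 [438.  66.]
 [525. 250.]
 [502. 261.]]
jar 425 ((568.0186767578125, 152.57476806640625), (334.7840270996094, 59.688072204589844), 16.45513343811035) z 0.0835859667186849
[[399. 134.]
 [416.  77.]
 [737. 171.]
 [720. 229.]]
dish 302 ((549.7915649414062, 242.0547332763672), (417.9180908203125, 81.22698974609375), 62.03630828857422) z 0.031133369801346622
[[416.  77.]
 [488.  38.]
 [684. 408.]
 [612. 446.]]
face [ 0.51612029 -0.11485881  0.15084301] [ 0.502972    0.86429751 -0.00299514] 59.80302876612535 0.0011525637626356962
288 272 [ 0.456 -0.109  0.041] [50 60 72]
280 280 [ 0.479 -0.121  0.038] [52 62 74]
285 268 [ 0.499 -0.105  0.074] [136 180 219]
292 275 [ 0.448 -0.104  0.029] [58 67 80]
300 290 [ 0.481 -0.087  0.017] [171 223 244]
270 300 [ 0.51  -0.138  0.017] [165 220 245]
265 305 [ 0.527 -0.144  0.017] [164 217 242]
275 296 [ 0.497 -0.131  0.016] [113 149 182]
```

```bash
python3 - <<'E'
from h import *
import pickle
a=pickle.load(open("a.pkl","rb"))
s=a["top"];C=cloud(s);f=s["frame"].astype(int);sc=1/1.5;ok=s["depth"]>0
def box(u0,v0,u1,v1):
    m=np.zeros((384,512),bool);m[int(v0*sc):int(v1*sc),int(u0*sc):int(u1*sc)]=1;return m&ok
def rect(m,n):
    p=C[m][:,:2].astype(np.float32);r=cv2.minAreaRect(p*1000);print(n,m.sum(),np.round(r[0]),np.round(r[1]),r[2],'z',np.median(C[m][:,2]));print(cv2.boxPoints(r).round().tolist())
z=C[...,2]
m=box(250,315,352,370)
rect(m&(f.min(-1)>120),"plate"); rect(m&(z>.036)&(f.max(-1)<120),"grip")
for n,b in (("jar",(285,205,335,260)),("dish",(175,245,235,300))): rect(box(*b)&(z>.02),n)
ex=np.array([-.503,-.864]);ey=np.array([.864,-.503])
m=box(380,250,500,390)&(z>.03)&(z<.075); q=(C[m][:,:2]-[.5085,-.1065]); X=q@ex;Y=q@ey
print("drawer x",np.percentile(X,[0,1,3,97]),"y",np.percentile(Y,[1,99]))
m=box(430,260,660,480)&(abs(z-.22)<.008);q=(C[m][:,:2]-[.5085,-.1065]);print(np.percentile(q@ex,[.5,99.5]),np.percentile(q@ey,[.5,99.5]))
s=a["scene"];p=cloud(s)[box(238,180,310,300)]
p=p[(p[:,2]>.09)&(p[:,2]<.21)];q=(p[:,:2]-[.5085,-.1065])@ex;print("face x",np.median(q))
E
```

```text
plate 1026 [500. 206.] [166.  55.] 79.54177856445312 z 0.008012773105056437
[[458.0, 129.0], [513.0, 119.0], [543.0, 282.0], [488.0, 292.0]]
grip 3 [504. 223.] [0. 5.] 89.45503234863281 z 0.042203097411232626
[[501.0, 223.0], [507.0, 223.0], [507.0, 224.0], [501.0, 224.0]]
jar 419 [700. 191.] [56. 56.] 64.55322265625 z 0.08348833893336449
[[663.0, 178.0], [714.0, 154.0], [738.0, 204.0], [687.0, 228.0]]
dish 298 [627. 389.] [81. 80.] 1.588836669921875 z 0.031018544365313594
[[585.0, 428.0], [587.0, 348.0], [669.0, 350.0], [666.0, 430.0]]
drawer x [-0.11590289 -0.11489952 -0.11409747 -0.00052368] y [-0.10138032  0.09975589]
[0.00221259 0.24072024] [-0.10512188  0.1048793 ]
face x 0.0033140032442691525
```

Request:
apply_moves --moves '[[[0, 0, -5, 0, -1], [0, 0, -5, 0, -1], [3.2, -3.8, 0, 0, -1], [3.2, -3.8, 0, 0, -1], [3.2, -3.8, 0, 0, -1], [3.2, -3.8, 0, 0, -1], [3.2, -3.8, 0, 0, -1], [3.2, -3.8, 0, 0, -1], [3.2, -3.8, 0, 0, -1], [3.2, -3.8, 0, 0, -1], [3.2, -3.8, 0, 0, -1], [3.2, -3.8, 0, 0, -1]]]'

```text
time: 1.6
ee_pos: [0.4015, -0.1169, 0.3312]
orientation: [[0.916, 0.402, -0.0], [0.402, -0.916, -0.0], [-0.0, -0.0, -1.0]]
contact_force: [0.4, 0.3, 0.5]
grip_width: 1.001
gripper_force: 0.0
```

Request:
apply_moves --moves '[[[3.49, -4.15, 0, 0, -1], [3.49, -4.15, 0, 0, -1], [3.49, -4.15, 0, 0, -1], [3.49, -4.15, 0, 0, -1], [3.49, -4.15, 0, 0, -1], [3.49, -4.15, 0, 0, -1], [3.49, -4.15, 0, 0, -1], [0, 0, 4, -0.18, -1], [0, 0, 4, -0.18, -1], [0, 0, 4, -0.18, -1], [0, 0, 3, -0.18, -1], [0, 0, 2, -0.18, -1]]]'

```text
time: 3.1
ee_pos: [0.5075, 0.2449, 0.1592]
orientation: [[0.248, 0.969, -0.003], [0.969, -0.248, -0.002], [-0.002, -0.002, -1.0]]
contact_force: [0.1, -0.4, 0.2]
grip_width: 1.001
gripper_force: 0.0
```

```bash
python3 - <<'E'
from h import *
import pickle
s=snapshot("wrist");pickle.dump(s,open("w.pkl","wb"));cv2.imwrite("pics/w1.png",cv2.resize(s["frame"],(768,576)));st()
E
```

```text
3.15 [0.5065 0.2438 0.1569] [ 0.5 -0.8 -1.6] 0.9994526526435565 0.0
[[ 0.245  0.969 -0.007]
 [ 0.969 -0.245 -0.003]
 [-0.005 -0.006 -1.   ]]
[-0.118  0.63  -0.59   1.756  0.431  0.897 -1.144]
```

View pics/w1.png

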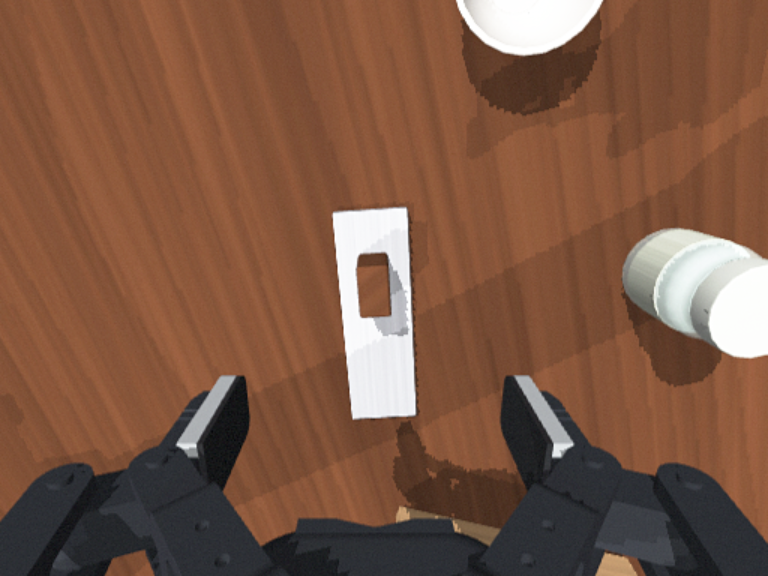

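The wrist view shows the hone from (333,213) to (415,415). The grip top has corners at about (358,267), (388,265), (391,316) and (361,318).

```bash
python3 - <<'E'
from h import *
import pickle
s=pickle.load(open("w.pkl","rb"))
I=np.linalg.inv(s["extrinsics"])
def pl(u,v,z):
    u/=1.5;v/=1.5;d=I[:3,:3]@[(u-s["cx"])/s["fx"],(v-s["cy"])/s["fy"],1];return I[:3,3]+d*(z-I[2,3])/d[2]
g=np.array([pl(*p,.044) for p in((358,267),(388,265),(391,316),(361,318))]);p=np.array([pl(*q,.008) for q in((333,213),(407,208),(415,415),(352,418))])
print(g[:,:2].round(4).tolist(),g.mean(0));print(p[:,:2].round(4).tolist(),p.mean(0))
d=(p[2]+p[3]-p[0]-p[1])[:2];print(d/2,np.degrees(np.arctan2(d[1],d[0])))
E
```

```text
[[0.5, 0.2567], [0.5178, 0.2535], [0.5118, 0.2209], [0.4932, 0.2242]] [0.50569442 0.23884142 0.044     ]
[[0.4897, 0.287], [0.5377, 0.2781], [0.5079, 0.1216], [0.46, 0.131]] [0.49883129 0.20443815 0.008     ]
[-0.02970391 -0.15628575] -100.76137023468334
```

Request:
apply_moves --moves '[[[0.2, 0, 3, -0.065, -1], [0, 0, 4, 0, -1], [0, 0, 4, 0, -1], [0, 0, 2, 0, -1], [0, 0, 0, 0, -1], [0, 0, 0, 0, -1]]]'

```text
time: 3.9
ee_pos: [0.5096, 0.2482, 0.0324]
orientation: [[0.192, 0.981, 0.002], [0.981, -0.192, 0.001], [0.001, 0.001, -1.0]]
contact_force: [0.4, -0.5, -0.2]
grip_width: 1.005
gripper_force: 0.0
```

Request:
apply_moves --moves '[[[-0.2, -0.2, 1.4, 0, -1], [0, 0, 0, 0, -1], [0, 0, 0, 0, 1], [0, 0, 0, 0, 1], [0, 0, 0, 0, 1], [0, 0, 0, 0, 1], [0, 0, 0, 0, 1], [0, 0, 0, 0, 1], [0, 0, 0, 0, 1]]]' --newtons 20

```text
time: 5.03
ee_pos: [0.5067, 0.2462, 0.0176]
orientation: [[0.191, 0.982, 0.0], [0.982, -0.191, 0.0], [0.0, 0.0, -1.0]]
contact_force: [-0.8, -0.2, 2.8]
grip_width: 0.23
gripper_force: 23.0
```

Request:
apply_moves --moves '[[[0, 0, -0.5, 0, 1], [0, 0, -0.5, 0, 1], [0, 0, -0.5, 0, 1], [0, 0, -0.5, 0, 1], [0, 0, -0.5, 0, 1], [0, 0, -0.5, 0, 1], [0, 0, -0.5, 0, 1], [0, 0, -0.5, 0, 1], [0, 0, 0, 0, 1]]]'

```text
time: 6.15
ee_pos: [0.5069, 0.2463, 0.0578]
orientation: [[0.191, 0.982, 0.001], [0.982, -0.191, 0.001], [0.001, 0.001, -1.0]]
contact_force: [-0.3, 0.4, -3.3]
grip_width: 0.231
gripper_force: 22.3
```

```bash
python3 - <<'E'
from h import *
st()
s=snapshot("scene");cv2.imwrite("pics/s2.png",cv2.resize(s["frame"][150:280,220:390],(680,520),interpolation=cv2.INTER_CUBIC))
E
```

```text
6.15 [0.5069 0.2463 0.0578] [-0.3  0.4 -3.3] 0.23072652295924276 22.27050393819809
[[ 0.191  0.982  0.001]
 [ 0.982 -0.191  0.001]
 [ 0.001  0.001 -1.   ]]
[-0.173  0.761 -0.512  1.839  0.56   0.688 -1.202]
```

View pics/s2.png

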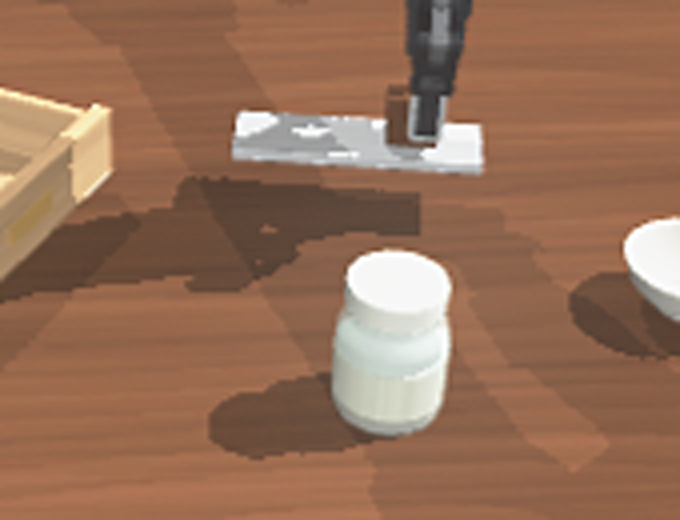

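The hone hangs level in the grip and does not droop, so I'll pitch it by pressing its tail on the drawer's far side wall, with the nose pointing outward.

Request:
apply_moves --moves '[[[0, 0, -2, -0.1757, 1], [0, 0, -2, -0.1757, 1], [0, 0, -2, -0.1757, 1], [0, 0, -2, -0.1757, 1], [0, 0, -1, -0.1757, 1], [0, 0, 0, -0.1757, 1], [0, 0, 0, -0.1757, 1], [-4.3, -3.5, 0, 0, 1], [-4.3, -3.5, 0, 0, 1], [-4.3, -3.5, 0, 0, 1], [-4.3, -3.5, 0, 0, 1], [-4.3, -3.5, 0, 0, 1]]]'

```text
time: 7.7
ee_pos: [0.6028, -0.0163, 0.1467]
orientation: [[-0.861, 0.508, -0.002], [0.508, 0.861, -0.001], [0.001, -0.001, -1.0]]
contact_force: [-0.1, 0.3, -2.6]
grip_width: 0.233
gripper_force: 22.2
```

Request:
apply_moves --moves '[[[-4.3, -3.5, 0, 0, 1], [-4.3, -3.5, 0, 0, 1], [0, 0, 0, 0, 1], [0, 0, 0, 0, 1]]]'

```text
time: 8.2
ee_pos: [0.6405, -0.1177, 0.1465]
orientation: [[-0.861, 0.508, -0.002], [0.508, 0.861, 0.001], [0.002, -0.0, -1.0]]
contact_force: [-0.8, 1.0, -3.3]
grip_width: 0.226
gripper_force: 22.1
```

Request:
apply_moves --moves '[[[-0.3, 0.2, 3, 0, 1], [0, 0, 3, 0, 1], [0, 0, 0.3, 0, 1], [0, 0, 0.3, 0, 1], [0, 0, 0.3, 0, 1], [0, 0, 0.3, 0, 1], [0, 0, 0.3, 0, 1], [0, 0, 0.3, 0, 1]]]'

```text
time: 9.2
ee_pos: [0.65, -0.1193, 0.0728]
orientation: [[-0.86, 0.51, 0.012], [0.51, 0.86, -0.002], [-0.011, 0.004, -1.0]]
contact_force: [7.0, -3.9, 6.6]
grip_width: 0.23
gripper_force: 23.6
```

Request:
apply_moves --moves '[[[0, 0, 0.3, 0, 1], [0, 0, 0.3, 0, 1], [0, 0, 0.3, 0, 1], [0, 0, 0, 0, 1]]]'

```text
time: 9.7
ee_pos: [0.652, -0.1206, 0.0641]
orientation: [[-0.859, 0.511, 0.017], [0.511, 0.86, -0.003], [-0.016, 0.006, -1.0]]
contact_force: [8.6, -4.1, 4.5]
grip_width: 0.226
gripper_force: 23.3
```

```bash
python3 - <<'E'
from h import *
s=snapshot("scene");cv2.imwrite("pics/s3.png",cv2.resize(s["frame"][120:260,130:310],(720,560),interpolation=cv2.INTER_CUBIC))
E
```

```text
(no output)
```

View pics/s3.png

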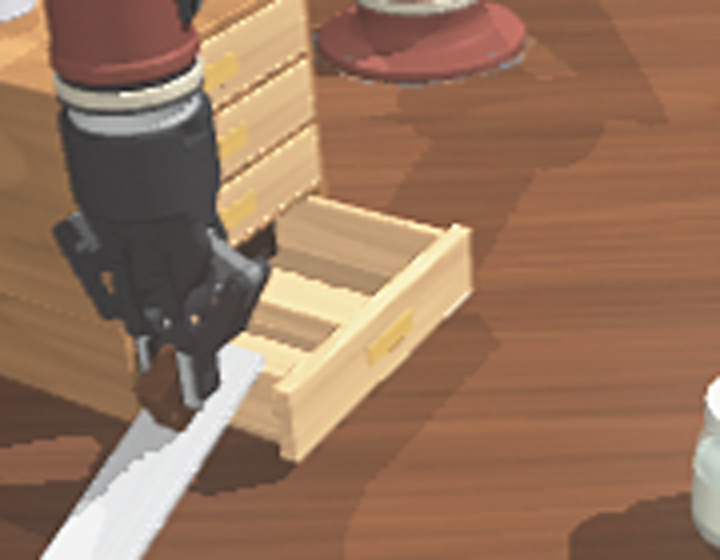

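The crop shows the hone pitched nose down, with its tail at (255,355) on the side wall and its plate running down-left to (90,560).

Request:
apply_moves --moves '[[[0, 0, -3, 0, 1], [0, 0, -3, 0, 1], [0, 0, -3, 0, 1], [0, 0, 0, 0, 1], [0, 0, 0, 0, 1]]]' --newtons 40

```text
time: 10.38
ee_pos: [0.6436, -0.1181, 0.1485]
orientation: [[-0.861, 0.508, -0.004], [0.508, 0.861, -0.001], [0.003, -0.002, -1.0]]
contact_force: [0.6, -0.6, -3.9]
grip_width: 0.223
gripper_force: 41.8
```

```bash
cat > pitch.py <<'E'
from h import *
o=observe();R=o["orientation"];t=o["ee_pos"]
for n in("scene","top"):
    s=snapshot(n);C=cloud(s)[...,:3];f=s["frame"].astype(int)
    L=(C-t)@R   # tool frame
    m=(s["depth"]>0)&(f.min(-1)>95)&(f.max(-1)-f.min(-1)<45)&(abs(L[...,1])<.03)&(L[...,0]>-.14)&(L[...,0]<.05)&(L[...,2]>-.03)&(L[...,2]<.11)
    p=L[m]
    if len(p)<30: print(n,len(p));continue
    # robust line z=a+b x
    b,a=np.polyfit(p[:,0],p[:,2],1)
    for _ in range(5):
        k=abs(p[:,2]-a-b*p[:,0])<.004; b,a=np.polyfit(p[k,0],p[k,2],1)
    print(n,len(p),k.sum(),"pitch",np.degrees(np.arctan(-b)),"z at x=0 below TCP mm",a*1e3,"x range",np.percentile(p[k,0],[1,99]),"y mid",np.percentile(p[k,1],[2,98]))
st()
E
python3 pitch.py
```

```text
scene 1315 1164 pitch 23.791273071141244 z at x=0 below TCP mm 10.147230767543276 x range [-0.10418441  0.03900045] y mid [-0.0236633   0.02501746]
top 275 231 pitch 22.438252399258317 z at x=0 below TCP mm 8.904529660122217 x range [0.0010117  0.04368933] y mid [-0.02219949  0.02644229]
10.475 [ 0.6436 -0.1181  0.1481] [-0.9 -0.  -3.4] 0.2258540741746995 41.82469367980957
[[-0.861  0.508 -0.004]
 [ 0.508  0.861 -0.   ]
 [ 0.003 -0.002 -1.   ]]
[ 0.63   0.882 -0.953  1.486  0.751  1.172  0.587]
```

Request:
apply_moves --moves '[[[3.35, 4.1, 0, 0, 1], [3.35, 4.1, 0, 0, 1], [3.35, 4.1, 0, 0, 1], [0, 0, 0, 0.174, 1], [0, 0, 0, 0.174, 1], [0, 0, 0, 0.174, 1], [0, 0, 0, 0.174, 1], [0, 0, 0, 0.174, 1], [0, 0, 0, 0.174, 1], [0, 0, 0, 0.174, 1], [0, 0, 0, 0.174, 1], [0, 0, 0, 0.174, 1]]]'

```text
time: 11.98
ee_pos: [0.6201, 0.0394, 0.1488]
orientation: [[0.508, 0.861, -0.003], [0.861, -0.508, 0.0], [-0.001, -0.002, -1.0]]
contact_force: [0.2, 0.5, -3.5]
grip_width: 0.223
gripper_force: 41.7
```

```bash
python3 pitch.py
```

```text
scene 644 468 pitch 23.538261802105605 z at x=0 below TCP mm 10.428296097550776 x range [-0.10132599  0.04276715] y mid [-0.02204505  0.02658906]
top 105 84 pitch 23.282125971156265 z at x=0 below TCP mm 9.503579626566603 x range [-0.04154647  0.04461326] y mid [-0.02520806 -0.00815485]
12.075 [0.6202 0.0396 0.1492] [ 0.1  0.1 -3.2] 0.22128723464185432 41.7386394739151
[[ 0.503  0.864 -0.002]
 [ 0.864 -0.503 -0.   ]
 [-0.001 -0.002 -1.   ]]
[ 0.221  0.712 -0.552  1.596  0.431  0.96  -1.001]
```

Request:
apply_moves --moves '[[[-3.4, 0.92, 0, 0, 1], [-3.4, 0.92, 0, 0, 1], [0, 0, 0, 0, 1], [0, 0, 1.5, 0, 1], [0, 0, 1.5, 0, 1], [0, 0, 1.5, 0, 1], [0, 0, 1.2, 0, 1], [0, 0, 0, 0, 1], [0, 0, 0, 0, 1]]]'

```text
time: 13.2
ee_pos: [0.603, -0.0284, 0.0937]
orientation: [[0.504, 0.864, 0.001], [0.864, -0.504, 0.0], [0.001, 0.001, -1.0]]
contact_force: [-0.1, 1.0, -4.4]
grip_width: 0.23
gripper_force: 41.7
```

```bash
python3 - <<'E'
from h import *
o=observe();e=o["ee_pos"][:2]-[.5077,-.1078];print(e@[-.503,-.864],e@[.864,-.503],o["ee_pos"][2])
s=snapshot("scene");cv2.imwrite("pics/s4.png",cv2.resize(s["frame"][120:260,130:310],(720,560),interpolation=cv2.INTER_CUBIC))
E
```

```text
-0.11650477352503329 0.04242118460244004 0.09365262303642047
```

View pics/s4.png

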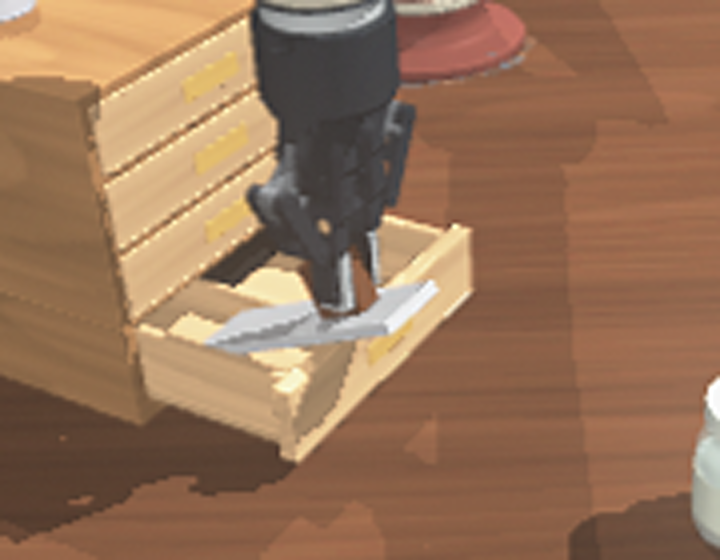

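The hone is over the left lane, nose at (215,343) inside the drawer and short of the cabinet face. The dark slab shows in the right lane. I'm feeding it in.

Request:
apply_moves --moves '[[[-1, 0, 0, 0, 1], [-1, 0, 0, 0, 1], [-1, 0, 0, 0, 1], [-1, 0, 0, 0, 1], [-1, 0, 0, 0, 1], [-0.9, 0, 0, 0, 1], [0, 0, 0, 0, 1]]]'

```text
time: 14.12
ee_pos: [0.5723, -0.0809, 0.0932]
orientation: [[0.505, 0.863, -0.001], [0.863, -0.505, -0.001], [-0.001, -0.0, -1.0]]
contact_force: [-0.6, -0.0, -3.6]
grip_width: 0.228
gripper_force: 41.7
```

Request:
apply_moves --moves '[[[0, 0, 0.5, 0, 1], [0, 0, 0.5, 0, 1], [0, 0, 0.5, 0, 1], [0, 0, 0.5, 0, 1], [0, 0, 0.5, 0, 1], [0, 0, 0.5, 0, 1], [0, 0, 0, 0, 1]]]' --newtons 20

```text
time: 15.0
ee_pos: [0.5759, -0.0763, 0.067]
orientation: [[0.502, 0.865, 0.007], [0.865, -0.502, 0.002], [0.006, 0.005, -1.0]]
contact_force: [-0.8, 3.9, 13.8]
grip_width: 0.222
gripper_force: 45.1
```

Request:
apply_moves --moves '[[[-0.4, 0, 0, 0, 1], [0, 0, 0.4, 0, 1], [0, 0, 0.4, 0, 1], [0, 0, 0.4, 0, 1], [0, 0, 0.4, 0, 1], [0, 0, 0, 0, 1]]]' --newtons 20

```text
time: 15.75
ee_pos: [0.5702, -0.0837, 0.0465]
orientation: [[0.504, 0.864, -0.002], [0.864, -0.504, -0.001], [-0.001, -0.001, -1.0]]
contact_force: [2.1, 2.1, 1.1]
grip_width: 0.225
gripper_force: 44.5
```

```bash
python3 pitch.py; python3 - <<'E'
from h import *
o=observe();e=o["ee_pos"][:2]-[.5077,-.1078];print(e@[-.503,-.864],e@[.864,-.503],o["ee_pos"][2])
s=snapshot("scene");cv2.imwrite("pics/s5.png",cv2.resize(s["frame"][120:260,130:310],(720,560),interpolation=cv2.INTER_CUBIC))
E
```

```text
scene 353 289 pitch 6.545179578412931 z at x=0 below TCP mm 7.283944644465335 x range [-0.09953824  0.03128897] y mid [-0.0225835   0.01897521]
top 163 139 pitch 6.881372241166531 z at x=0 below TCP mm 6.6776134805744825 x range [-0.05293108  0.04001526] y mid [-0.02494629  0.01375666]
15.85 [ 0.5699 -0.084   0.0466] [1.1 2.4 0.4] 0.22313361709430524 44.40118968486786
[[ 0.504  0.863 -0.002]
 [ 0.863 -0.504 -0.001]
 [-0.002 -0.001 -1.   ]]
[ 0.403  0.787 -0.481  1.807  0.545  0.686 -0.919]
-0.0518957165012115 0.04178057466842908 0.04660661948276622
```

View pics/s5.png

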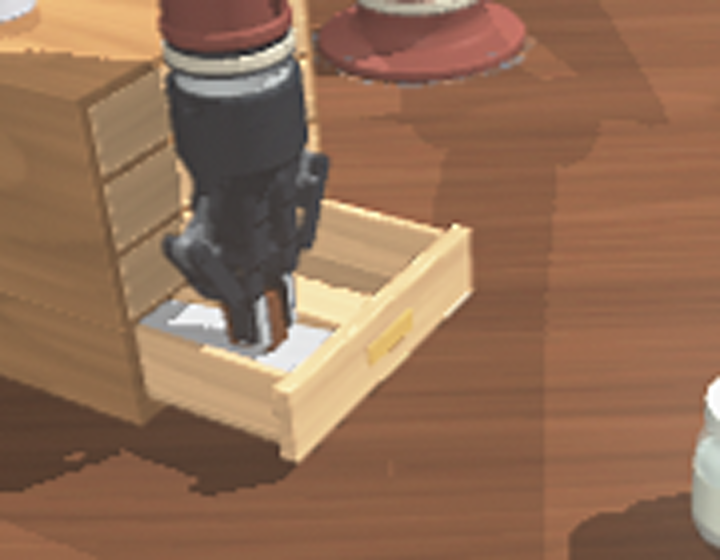

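The hone is down in the left lane, with the tail inside the front panel. About 6.7° of pitch remains.

Request:
apply_moves --moves '[[[0, 0, 0.4, 0, 1], [0, 0, 0.4, 0, 1], [0, 0, 0.2, 0, 1], [0, 0, 0, 0, 1], [0, 0, 0, 0, 0], [0, 0, 0, 0, 0], [0, 0, 0, 0, 0], [0, 0, 0, 0, 0], [0, 0, 0, 0, 0]]]'

```text
time: 17.02
ee_pos: [0.5707, -0.0832, 0.0373]
orientation: [[0.504, 0.864, -0.0], [0.864, -0.504, -0.0], [-0.0, -0.0, -1.0]]
contact_force: [-0.4, 0.5, -0.5]
grip_width: 0.5
gripper_force: 0.0
```

Request:
apply_moves --moves '[[[0, 0, -1, 0, 0], [0, 0, -2, 0, 0], [0, 0, -3, 0, 0], [0, 0, -3, 0, 0], [0, 0, -3, 0, 0], [0, 0, 0, 0, 0]]]'

```text
time: 17.77
ee_pos: [0.5726, -0.0828, 0.1605]
orientation: [[0.504, 0.864, 0.006], [0.864, -0.504, -0.0], [0.003, 0.006, -1.0]]
contact_force: [-0.2, 0.2, 0.1]
grip_width: 0.502
gripper_force: 0.0
```

```bash
cat > chk.py <<'E'
from h import *
st()
s=snapshot("top");C=cloud(s);f=s["frame"].astype(int)
q=C[...,:2]-[.5077,-.1078];X=q@[-.503,-.864];Y=q@[.864,-.503];z=C[...,2]
ok=s["depth"]>0
d=ok&(X<-.08)&(X>-.2)&(abs(Y)<.1)&(z>.055)&(z<.07);print("panel outer",np.percentile(X[d],[1,50]))
m=ok&(X<0)&(X>-.103)&(Y>.005)&(Y<.082)&(z<.045)&(f.min(-1)>110)&(f.max(-1)-f.min(-1)<40)
print(m.sum())
if m.sum()>20:
    A=np.c_[X[m],Y[m],np.ones(m.sum())];print("plane",np.linalg.lstsq(A,z[m],rcond=None)[0],"z",np.median(z[m]),"x",X[m].min(),X[m].max(),"y",Y[m].min(),Y[m].max())
cv2.imwrite("pics/%d.png"%(observe()["time"]*100),cv2.resize(s["frame"][160:290,240:410],(680,520),interpolation=cv2.INTER_CUBIC))
E
python3 chk.py; ls pics
```

```text
17.775 [ 0.5726 -0.0828  0.1605] [-0.2  0.2  0.1] 0.502460521404201 0.0
[[ 0.504  0.864  0.006]
 [ 0.864 -0.504 -0.   ]
 [ 0.003  0.006 -1.   ]]
[ 0.466  0.64  -0.583  1.718  0.431  0.908 -0.823]
panel outer [-0.11595928 -0.10943876]
282
plane [-0.00403509 -0.02272439  0.02727513] z 0.026703170079930283 x -0.09096392104409515 -7.68253681899375e-05 y 0.01673621920556606 0.06894662497791956
1782.png
s2.png
s3.png
s4.png
s5.png
scene.png
top.png
w1.png
```

Request:
apply_moves --moves '[[[4.7, -1.45, 0, 0, -1], [4.7, -1.45, 0, 0, -1], [4.7, -1.45, 0, 0, -1], [0, 0, 0, -0.1745, -1], [0, 0, 0, -0.1745, -1], [0, 0, 0, -0.1745, -1], [0, 0, 0, -0.1745, -1], [0, 0, 0, -0.1745, -1], [0, 0, 0, -0.1745, -1], [0, 0, 0, -0.1745, -1], [0, 0, 0, -0.1745, -1], [0, 0, 0, -0.1745, -1]]]'

```text
time: 19.32
ee_pos: [0.6034, 0.0602, 0.1559]
orientation: [[-0.867, 0.499, -0.003], [0.499, 0.867, -0.001], [0.002, -0.002, -1.0]]
contact_force: [-0.4, -0.8, 0.4]
grip_width: 1.0
gripper_force: 0.0
```

```bash
python3 - <<'E'
from h import *
o=observe();R=o["orientation"];t=o["ee_pos"];st()
e=t[:2]-[.5077,-.1078];print("cab",e@[-.503,-.864],e@[.864,-.503])
for n in("wrist","scene","top"):
    s=snapshot(n);L=(cloud(s)-t)@R;p=L[s["depth"]>0]
    p=p[(abs(p[:,0])<.05)&(abs(p[:,1])<.11)]
    print(n)
    for a in range(-130,10,10):
        k=p[(p[:,2]>a/1e3)&(p[:,2]<=(a+10)/1e3)]
        if len(k)>5: print(a,len(k),"y",(1e3*np.percentile(k[:,1],[1,99])).round(),"x",(1e3*np.percentile(k[:,0],[1,99])).round())
E
```

```text
19.325 [0.6034 0.0602 0.1559] [-0.4 -0.8  0.4] 1.0002931996046076 0.0
[[-0.867  0.499 -0.003]
 [ 0.499  0.867 -0.001]
 [ 0.002 -0.002 -1.   ]]
[ 0.397  0.812 -0.972  1.627  0.733  1.109  0.273]
cab -0.19327827472797968 -0.0018274872766233274
wrist
-100 342 y [-30.  30.] x [17. 21.]
-90 8667 y [-65.  69.] x [ 8. 18.]
-80 8002 y [-71.  72.] x [-7. 18.]
-70 9045 y [-72.  73.] x [-10.  14.]
-60 1901 y [-69.  70.] x [ 1. 14.]
-50 1609 y [-55.  56.] x [-9. 12.]
-40 1502 y [-56.  56.] x [-10.  12.]
-30 1189 y [-56.  56.] x [-10.  12.]
-20 463 y [-49.  51.] x [-10.  12.]
scene
-130 72 y [-20.  37.] x [-37.   7.]
-120 297 y [-65.  68.] x [-15.  12.]
-110 321 y [-69.  69.] x [-22.   9.]
-100 232 y [-70.  70.] x [-21.   9.]
-90 245 y [-70.  71.] x [-20.  14.]
-80 251 y [-71.  72.] x [-19.  13.]
-70 209 y [-73.  74.] x [-15.  12.]
-60 79 y [-71.  69.] x [-14.   8.]
-50 84 y [-56.  56.] x [-13.  10.]
-40 79 y [-57.  56.] x [-14.   9.]
-30 68 y [-56.  55.] x [-14.   9.]
-20 35 y [-54.  52.] x [-13.   8.]
top
-120 13 y [61. 69.] x [ 4. 13.]
-70 7 y [53. 71.] x [10. 13.]
```

```bash
python3 - <<'E'
from h import *
o=observe();R=o["orientation"];t=o["ee_pos"]
s=snapshot("wrist");s2=snapshot("scene")
p=np.r_[((cloud(s)-t)@R)[s["depth"]>0],((cloud(s2)-t)@R)[s2["depth"]>0]]
p=p[(abs(p[:,0])<.03)&(abs(p[:,1])<.09)]
for a in range(-78,-10,3):
    k=p[(p[:,2]>a/1e3)&(p[:,2]<=(a+3)/1e3)]
    print(a,len(k),(1e3*np.percentile(k[:,1],[1,99])).round(),end="; ")
E
```

```text
-78 2747 [-70.  72.]; -75 2038 [-72.  72.]; -72 2111 [-72.  73.]; -69 3716 [-72.  73.]; -66 3143 [-72.  73.]; -63 1381 [-72.  73.]; -60 994 [-71.  70.]; -57 414 [-65.  66.]; -54 212 [-53.  55.]; -51 704 [-49.  49.]; -48 442 [-55.  56.]; -45 541 [-56.  56.]; -42 530 [-56.  56.]; -39 488 [-55.  56.]; -36 466 [-56.  56.]; -33 436 [-55.  56.]; -30 408 [-56.  56.]; -27 387 [-55.  56.]; -24 352 [-55.  56.]; -21 294 [-54.  54.]; -18 223 [-48.  49.]; -15 89 [-44.  49.]; Traceback (most recent call last):
  File "<stdin>", line 8, in <module>
    return _quantile_unchecked(
        a, q, axis, out, overwrite_input, method, keepdims, weights)
    return _ureduce(a,
                    func=_quantile_ureduce_func,
    ...<5 lines>...
                    overwrite_input=overwrite_input,
                    method=method)
    r = func(a, **kwargs)
    result = _quantile(arr,
                       quantiles=q,
    ...<2 lines>...
                       out=out,
                       weights=wgt)
    slices_having_nans = np.isnan(arr[-1, ...])
                                  ~~~^^^^^^^^^
IndexError: index -1 is out of bounds for axis 0 with size 0
```

Request:
apply_moves --moves '[[[0, 3, 0, 0, -1], [0, 0, 5, 0, -1], [0, 0, 5, 0, -1], [0, 0, 3, 0, -1], [0, 0, 2, 0, -1], [0, 0, 0.9, 0, -1], [0, 0, 0, 0, -1], [0, 0, 0, 0, -1]]]'

```text
time: 20.58
ee_pos: [0.6203, 0.087, -0.0003]
orientation: [[-0.863, 0.504, 0.002], [0.504, 0.863, 0.001], [-0.002, 0.002, -1.0]]
contact_force: [0.3, -0.2, 0.4]
grip_width: 1.0
gripper_force: 0.0
```

Request:
apply_moves --moves '[[[0, -1, 0.3, 0, -1], [0, -1, 0, 0, -1], [0, -1, 0, 0, -1], [0, -1, 0, 0, -1], [0, -1, 0, 0, -1], [0, -1, 0, 0, -1], [0, -1, 0, 0, -1], [0, -1, 0, 0, -1], [0, -1, 0, 0, -1], [0, -1, 0, 0, -1], [0, -1, 0, 0, -1], [0, 0, 0, 0, -1]]]'

```text
time: 22.08
ee_pos: [0.5657, -0.0062, -0.0038]
orientation: [[-0.864, 0.503, 0.005], [0.503, 0.864, 0.006], [-0.001, 0.007, -1.0]]
contact_force: [3.7, 4.0, -1.7]
grip_width: 1.001
gripper_force: 0.0
```

```bash
python3 chk.py
```

```text
22.075 [ 0.5657 -0.0062 -0.0038] [ 3.7  4.  -1.7] 1.0012518739429705 0.0
[[-0.864  0.503  0.005]
 [ 0.503  0.864  0.006]
 [-0.001  0.007 -1.   ]]
[ 0.45   0.96  -0.803  1.856  0.987  0.777  0.139]
panel outer [-0.19263884 -0.17186697]
0
```

Request:
apply_moves --moves '[[[0, -0.5, 0, 0, -1], [0, -0.5, 0, 0, -1], [0, -0.5, 0, 0, -1], [0, -0.5, 0, 0, -1], [0, -0.5, 0, 0, -1], [0, -0.3, 0, 0, -1], [0, 0, 0, 0, -1]]]'

```text
time: 23.0
ee_pos: [0.5522, -0.0292, -0.0037]
orientation: [[-0.865, 0.502, 0.006], [0.502, 0.865, 0.007], [-0.002, 0.009, -1.0]]
contact_force: [4.0, 6.1, -2.2]
grip_width: 1.0
gripper_force: 0.0
```

Request:
apply_moves --moves '[[[0, -0.2, 0, 0, -1], [0, -0.2, 0, 0, -1], [0, -0.2, 0, 0, -1], [0, 0, 0, 0, -1]]]'

```text
time: 23.5
ee_pos: [0.5494, -0.034, -0.0036]
orientation: [[-0.865, 0.502, 0.007], [0.502, 0.865, 0.008], [-0.002, 0.01, -1.0]]
contact_force: [4.2, 6.6, -2.0]
grip_width: 1.002
gripper_force: 0.0
```

Request:
apply_moves --moves '[[[0, -0.15, 0, 0, -1], [0, -0.15, 0, 0, -1], [0, 0, 0, 0, -1]]]'

```text
time: 23.88
ee_pos: [0.5493, -0.0341, -0.0032]
orientation: [[-0.865, 0.501, 0.01], [0.501, 0.865, 0.012], [-0.002, 0.016, -1.0]]
contact_force: [5.4, 8.3, -3.3]
grip_width: 0.999
gripper_force: 0.0
```

Request:
apply_moves --moves '[[[0, -0.2, 0, 0, -1], [0, -0.2, 0, 0, -1], [0, 0, 0, 0, -1]]]'

```text
time: 24.25
ee_pos: [0.5494, -0.0337, -0.0024]
orientation: [[-0.867, 0.499, 0.015], [0.499, 0.866, 0.019], [-0.003, 0.024, -1.0]]
contact_force: [9.7, 13.7, -6.4]
grip_width: 0.997
gripper_force: 0.0
```

Request:
apply_moves --moves '[[[0, 1.5, 0, 0, -1], [0, 3, 0, 0, -1], [0, 4, 0, 0, -1], [0, 4, 0, 0, -1], [0, 0, -3, 0, -1], [0, 0, -3, 0, -1], [0, 0, 0, 0, -1]]]'

```text
time: 25.12
ee_pos: [0.6073, 0.064, 0.0574]
orientation: [[-0.863, 0.505, 0.003], [0.505, 0.863, -0.0], [-0.003, 0.001, -1.0]]
contact_force: [-0.6, -0.5, -0.3]
grip_width: 0.998
gripper_force: 0.0
```

```bash
python3 - <<'E'
from h import *
st()
s=snapshot("scene");C=cloud(s);q=C[...,:2]-[.5077,-.1078];X=q@[-.503,-.864];Y=q@[.864,-.503];z=C[...,2];ok=s["depth"]>0
for lo,hi in((.02,.055),(.08,.2)):
    m=ok&(abs(Y)<.09)&(z>lo)&(z<hi)&(abs(X)<.05);print(m.sum(),np.percentile(X[m],[5,25,50,75,95]).round(4))
cv2.imwrite("pics/s6.png",cv2.resize(s["frame"][90:240,80:290],(770,550),interpolation=cv2.INTER_CUBIC))
E
```

```text
25.125 [0.6073 0.064  0.0574] [-0.6 -0.5 -0.3] 0.998409087540483 0.0
[[-0.863  0.505  0.003]
 [ 0.505  0.863 -0.   ]
 [-0.003  0.001 -1.   ]]
[ 0.345  0.926 -0.875  1.697  0.86   0.945  0.168]
564 [-0.0098 -0.0089 -0.0082 -0.0074  0.041 ]
2171 [0.0001 0.0011 0.0017 0.0025 0.0039]
```

View pics/s6.png

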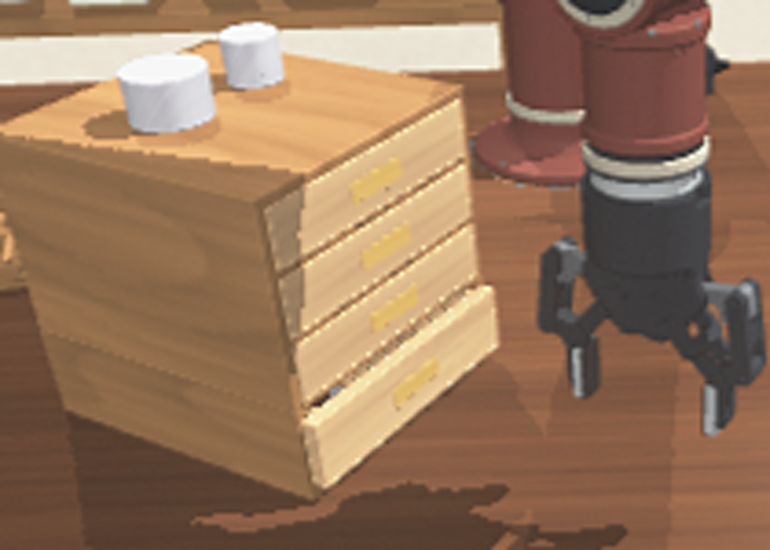

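The drawer front now stands about 10 mm proud of the face, which is roughly its own thickness. Panel, (305,420) to (495,300), is seated against the cabinet, and the push ended on a hard stop, so the drawer is shut. The gripper is clear.

```bash
python3 -c "
from station import order
print(order.sign_off())"
```

```text
the job is handed in; nothing more can be done
None
```

The hone was last seen lying flat and released in the left lane, and the bottom drawer measures shut against its stop, pushed at about 0.08 m/s; I handed the job in at about 25 s, and no verdict was returned.

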